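# Hook the display bracket into the slotted stand and lock it

### The job

Draw the white display bracket all the way out of the wooden cubby by its upright plate and let it stand free on the table. Then take it by the middle of its bar, hook both claws into the two slots of the stand and press it down until it clicks home: plate flush on the stand, bar level and straight out. Leave the mug, the glass and the spice jar where they are, and let go of the bracket.

Things in the scene. Friction and masses are not known exactly. Their poses are not given: they have to be found in the camera images.
- bracket_grip (a point): Loose white metal display bracket, 0.25 kg, stands upright at the start. Point: middle of its bar, 18 mm above the bracket's underside. Axes: x along the bar to the plate and claws, z up. Bar 16 mm wide, 30 high, from the plate's front (84 mm ahead) to a cross nose 30 wide, 46 high, whose end is 61 mm behind. At first only the plate and 40 mm of bar stick out of the cubby: no room to grip the bar.
- bracket_back (a point): Bottom middle of the back face of the bracket's upright plate; same axes, 90 mm ahead of bracket_grip, 18 mm below it. Plate 6 mm thick (to -x), 76 wide, 105 high. A 10 mm wide brace slopes from it (60 mm up) to the bar (34 mm out). Its shoulders beside brace and claws are plain, to pinch through the 6 mm. Low side notches 20 mm deep, 4 to 17 mm up, a lip below each.
- bracket_claws (a point): On the plate's back face, mid-width, 58 mm above bracket_back: middle between the two claws, one over the other, 8 mm wide. Each is a neck 8 mm high (undersides 32 and 84 mm above bracket_back) with a tongue hanging 18 mm below that underside. They reach 15 mm back (+x). The gap between plate and tongue tapers from 11.5 mm at the tip to 8 mm halfway up, for the stand's 6 mm face.
- stand_home (a point): Fixed stand: white slotted upright 76 mm wide, 240 high, on a foot 130 wide, 10 high, reaching 40 mm out in front. Point on its front face, mid-width, 45 mm over the table: bracket_back belongs here when locked, axes parallel. x goes from the front (bracket's side) to the back, z up. Claws enter with bracket_back 18 to 30 mm above this point (24 is the middle). Face slippery (friction about 0.1), 6 mm thick.
- slot_low (a point): Middle of the lower slot, on the front face of the stand, 51 mm above stand_home, same axes. Slot 14 mm wide, 38 high; when locked the claw's neck sits on its floor.
- slot_high (a point): Middle of the upper slot, on the front face, 103 mm above stand_home; as slot_low.
- catch (a joint): Spring catch of the stand, 0 = out, grows (m) when pushed in. Two steel noses 12 mm wide, 29 mm left and right of the middle, 9.5 mm above stand_home, stand 4.5 mm out of the face. With the claws hooked the bracket comes to rest on them about 8 to 13 mm above home; about 6 to 16 N down on the bar snaps it home, the noses then out again in the plate's notches.
- cubby_mouth (a point): Fixed low cubby of pale wood, 125 deep x 120 wide x 74 mm high, roof and walls 9 mm, no floor (the bracket stands on the table inside). This point is at table height in the middle of its open front; x points into the cubby. The bracket slides out in -x.
- mug_1: Green mug, 92 x 132 x 100 mm, bystander; origin under its centre.
- glass_1: Drinking glass, 77 x 77 x 89 mm, bystander; origin under its centre.
- spice_jar_2: Spice jar with dark cap, 41 x 41 x 104 mm, bystander; origin under its centre.
There are look-alikes about, which are no part of the job. Of the things shaped like the part that bears cubby_mouth, the wooden one is meant.

How it is judged (in metres and radians):
On the way:
1. the display bracket is out of the cubby and stands upright on the table, let go (x of bracket_grip in the frame of cubby_mouth below -0.035 m and height (world z) of bracket_back below 0.005 m and angle between bracket_back's own z axis and vertical below 0.1 rad and contact force between bracket and the fingers below 0.1 N), for 0.2 s.
At the end, for the whole second after the job is handed in: The bracket hangs at rest in the stand, let go: bracket_back within 3 mm above or 4 mm below stand_home, within 5 mm of the face and 6 mm sideways, its axes within 0.1 rad of the stand's, and the spring catch out again (under 1.5 mm in) (z of bracket_back in the frame of stand_home between -0.004 and 0.003 m and x of bracket_back in the frame of stand_home between -0.005 and 0.004 m and y of bracket_back in the frame of stand_home between -0.006 and 0.006 m and angle between the x axis of bracket_back and the x axis of stand_home, either way round below 0.1 rad and angle between the z axis of bracket_back and the z axis of stand_home, either way round below 0.1 rad and value of joint catch below 0.0015 m and linear speed of bracket below 0.01 m/s); the robot touches nothing.
It fails at once if the mug, the glass or the spice jar is moved by more than 20 mm (distance of any of mug_1, glass_1, spice_jar_2 from where it was at the start of the episode above 0.02 m).
It also fails if it takes over 64 s, if anything falls off the work surface, if the arm or the gripper's body presses on something with over 40 N, if the wrist force passes 120 N, or if a joint passes its speed limit or range.

### The arm

A 6-joint arm with a two-finger parallel gripper is mounted at the origin on a cart in front of the work surface, level with it; the furniture and walls round the work are solid. World frame = base frame: x ahead of the robot, y to its left, z up, the work surface at z = 0. Lengths are in mm, angles in rad, forces in N, time in s.
With the tool pointing down it reaches from about 250 to 775 mm from the base axis. Payload 4 kg.
Tool frame: the origin (TCP) lies midway between the tips of the shut fingers; the grasp point (between the pads) lies 19 mm behind it; z points along the fingers, y is the line along which they close (so a half turn about z gives the same grasp; the last joint's range is limited). The gripper opens to 94 mm and grips with 3 to 60 N. Pads are 16 mm wide; open, the fingers measure 119 mm over their backs; the gripper's body (75 mm by 177 mm) begins 78 mm behind the grasp point.
Start: joints at [-1.444, 0.087, 1.371, -0, 1.684, -0.103], TCP at [125.276, -535.562, 205.506] pointing down, gripper open.
Joint ranges: [-3.1, 3.1], [-0.76, 2.03], [0.27, 2.55], [-1.08, 4.22], [0.17, 2.65], [-2.57, 2.57]. Speed limits (rad/s): [2.79, 2.79, 3.14, 3.14, 3.14, 3.14].

### API

Orientations are given as a unit quaternion [w, x, y, z].
In Python, from workcell import get_obs, camera, sign_off gives the robot as it stands.
- The arm moves only by the shell command python3 -m jog 'ROWS' [OPENING] [FORCE]. ROWS is JSON, one flat list of numbers, 6 for each row, row after row: the shift along the world's x, y, z in mm, then the turn, a rotation vector about the world's x, y, z in rad. A call has 1 to 12 rows; each row shifts and turns the commanded pose from where the row before left it; what a row does not reach is not made up. A row lasts 1/10 s, in which the tool goes at most 50 mm and 8.59 degrees, less where a joint would pass 70% of its speed; a pose out of reach is approached as far as the arm can. A call with a gripper value outside its range is refused whole. OPENING is the closure in counts, from 0 (fully open) to 255 (shut), set as the call begins (- or left out, the last holds). The fingers move at their own pace and stop on an object; FORCE is the grip in N (left out, the last holds). Time passes only in rows, so rows that do not move let the fingers close. It gives the time, the measured TCP pose, the force, the opening and the grip force at its end, in the units of the state.
- get_obs(): the state, without advancing time (a new reading comes with each control period).
- camera(name): name is "scene" or "top"; returns a dict with "pixels" (400x640x3 uint8, red, green, blue), "range_z" (400x640 float32, mm along the optical axis (not along the pixel's ray), 0 where there is no reading), "camera_matrix" (3x3 intrinsics, pixels), "world_to_cam" (4x4, takes a point from world to camera coordinates). Camera axes: x right, y down, z forward; pixel columns grow to the right and rows downward; lengths in mm; the calibration is good to about 2 mm. A picture is of the moment at which its call begins.
- sign_off(): hands the job in; it is judged then, once.
The state is a dict: "clock": time; "qpos": joint angles; "qd": joint speeds; "joint_torque": joint torques, N m; "tool_pos": TCP position; "ee_rot": TCP orientation; "contact_force": force on the tool from outside, world axes, zero at the start; "torque": the same for the moment, N m; "width": finger opening in mm; "finger_force": force on a finger pad.
Only numpy, scipy, OpenCV 4.12 (cv2) and the standard library are available. Lean on these libraries where they do the work, as an engineer would, in place of code of your own. Each camera call takes 0.05 s, during which the arm holds its last target. There are 200 camera calls.

## Working session

There is one attempt and no reset: what is moved stays moved. The work goes in short steps, Python scripts to look and compute and a shell command to move; the robot and the scene stay as the last step left them, time stands still between calls to the robot, and variables do not carry over. Pictures are saved under pics/ and viewed, at most 10 in all, crops included, and the job is handed in when it is done.

```bash
mkdir -p pics; cat > h.py <<'E'
import numpy as np, cv2
from workcell import get_obs, camera, sign_off
def cloud(c):
    K=c["camera_matrix"];T=np.linalg.inv(c["world_to_cam"]);z=c["range_z"]
    v,u=np.mgrid[:400,:640]
    p=np.stack([(u-K[0,2])/K[0,0]*z,(v-K[1,2])/K[1,1]*z,z,np.ones_like(z)],-1)@T.T
    p=p[...,:3];p[z==0]=np.nan
    return p
def save(c,n,box=None,s=1):
    im=c["pixels"][:,:,::-1]
    if box: im=im[box[1]:box[3],box[0]:box[2]]
    cv2.imwrite("pics/"+n,cv2.resize(im,None,fx=s,fy=s,interpolation=cv2.INTER_CUBIC))
E
python3 - <<'E'
from h import *
import pickle
a=camera("scene");b=camera("top");pickle.dump((a,b),open("c0.pkl","wb"))
save(a,"s0.png");save(b,"t0.png")
for c in(a,b):print(np.linalg.inv(c["world_to_cam"]).round(2).tolist(),c["camera_matrix"].tolist())
print(get_obs())
E
```

```text
[[-0.88, -0.22, 0.42, 115.47], [-0.47, 0.37, -0.8, 941.39], [0.02, -0.9, -0.43, 613.73], [0.0, 0.0, 0.0, 1.0]] [[363.27278207811383, 0.0, 318.5215855075527], [0.0, 363.27278207811383, 200.00849416859356], [0.0, 0.0, 1.0]]
[[0.01, -0.98, 0.19, 328.09], [-1.0, -0.01, -0.01, 37.39], [0.01, -0.19, -0.98, 1446.73], [0.0, 0.0, 0.0, 1.0]] [[430.31033229697925, 0.0, 326.38317921189247], [0.0, 430.31033229697925, 193.2764190395915], [0.0, 0.0, 1.0]]
{'clock': 0.1, 'qpos': array([-1.44412318e+00,  8.78484945e-02,  1.37209028e+00,  2.15453107e-06,
        1.68359581e+00, -1.03101422e-01]), 'qd': array([ 2.38468877e-03, -6.56444799e-05, -4.39017605e-03,  1.12982053e-03,
       -3.70146030e-03, -2.93008435e-05]), 'joint_torque': array([ 3.18797720e-03, -3.41249013e+01, -3.03301156e+01,  7.21496134e-02,
        3.03479412e-02, -1.00388243e-04]), 'tool_pos': array([ 125.19985561, -535.05483196,  204.44555605]), 'ee_rot': array([-9.70908241e-04,  9.93407230e-01,  1.14634781e-01, -1.03729084e-05]), 'contact_force': array([-0.13807319,  0.13573356, -0.67849633]), 'torque': array([ 0.01757835, -0.0175505 ,  0.00573764]), 'finger_force': 0.0, 'width': 93.97948547745752}
```

View pics/s0.png

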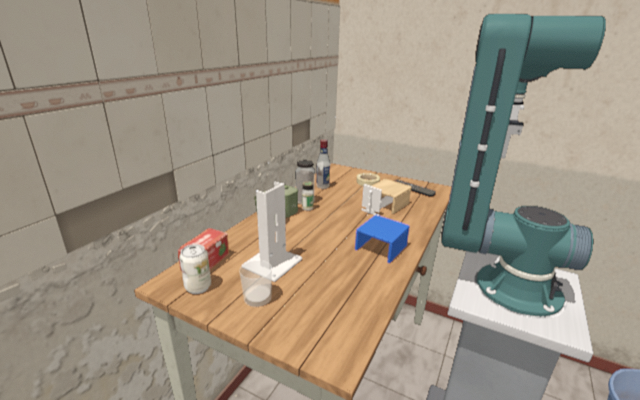

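View pics/t0.png

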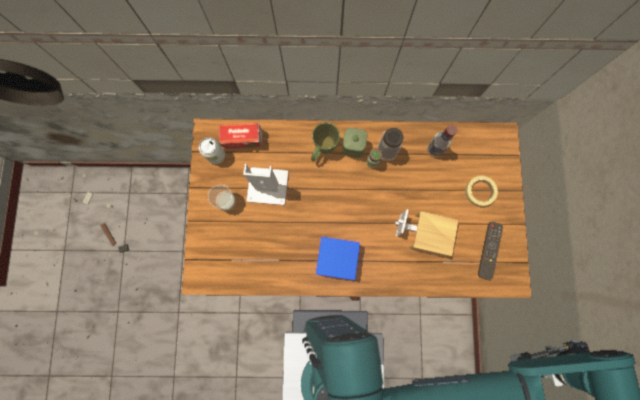

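Candidates: wooden cubby at top (436,234) with the white bracket at (404,223), and a blue cubby at top (339,258) / scene (382,235). The wooden one matches the text, and the bracket sticks out of it. I'll confirm this in a crop and measure.

```bash
python3 - <<'E'
from h import *
import pickle
a,b=pickle.load(open("c0.pkl","rb"))
ims=[]
for c,bx in((b,(230,150,310,210)),(b,(385,195,465,255)),(a,(230,175,310,285)),(a,(345,165,425,225))):
    im=c["pixels"][bx[1]:bx[3],bx[0]:bx[2],::-1]
    s=min(400/im.shape[1],300/im.shape[0]); im=cv2.resize(im,None,fx=s,fy=s,interpolation=cv2.INTER_CUBIC)
    o=np.zeros((300,400,3),np.uint8);o[:im.shape[0],:im.shape[1]]=im;ims.append(o)
cv2.imwrite("pics/crop.png",np.vstack([np.hstack(ims[:2]),np.hstack(ims[2:])]))
for n,c in(("scene",a),("top",b)):
    P=cloud(c);hsv=cv2.cvtColor(c["pixels"],cv2.COLOR_RGB2HSV)
    w=(hsv[...,1]<45)&(hsv[...,2]>90)
    wood=(hsv[...,0]>12)&(hsv[...,0]<26)
    for nm,m,box in(("stand",w,(230,150,310,210) if n=="top" else(235,180,305,285)),("brk",w,(385,195,425,245) if n=="top" else (355,180,395,220)),("cubby",wood,(400,200,470,265) if n=="top" else (370,175,420,215))):
        k=np.zeros(m.shape,bool);k[box[1]:box[3],box[0]:box[2]]=1
        q=P[m&k];q=q[~np.isnan(q[:,0])]
        print(n,nm)
        for z0,z1 in((5,20),(20,60),(60,90),(90,130),(130,200),(200,260)):
            s=q[(q[:,2]>z0)&(q[:,2]<=z1)]
            if len(s)>3:
                r=cv2.minAreaRect(s[:,:2].astype(np.float32))
                print(z0,z1,len(s),np.round(r[0]),np.round(r[1]),round(r[2],1),"z",np.percentile(s[:,2],[5,50,95]).round())
E
```

```text
scene stand
5 20 584 [793.  13.] [242. 713.] 28.5 z [ 6.  9. 17.]
20 60 779 [779.  63.] [230. 751.] 20.7 z [23. 44. 59.]
60 90 1021 [754. 126.] [228. 669.] 21.1 z [62. 75. 88.]
90 130 565 [771.  89.] [220. 455.] 21.9 z [ 92. 108. 128.]
130 200 644 [745. 134.] [ 79. 379.] 50.2 z [133. 166. 197.]
200 260 461 [627. 231.] [81. 36.] 86.1 z [202. 223. 241.]
scene brk
5 20 79 [ 516. -338.] [116. 276.] 19.6 z [ 6. 13. 19.]
20 60 221 [ 501. -264.] [139.  75.] 88.9 z [22. 35. 56.]
60 90 149 [ 503. -244.] [ 82. 106.] 60.8 z [62. 75. 88.]
90 130 67 [ 501. -212.] [15. 74.] 75.7 z [ 91.  98. 103.]
scene cubby
5 20 285 [ 462. -405.] [208. 373.] 20.5 z [ 6. 14. 19.]
20 60 323 [ 486. -389.] [155. 367.] 20.1 z [21. 37. 57.]
60 90 505 [ 473. -290.] [188. 121.] 77.3 z [64. 71. 81.]
90 130 47 [ 487. -210.] [13. 46.] 82.6 z [ 91.  98. 103.]
top stand
5 20 723 [632. 256.] [187. 120.] 86.6 z [ 6.  9. 15.]
20 60 79 [598. 265.] [ 32. 171.] 19.5 z [22. 45. 58.]
60 90 75 [598. 264.] [ 32. 169.] 18.8 z [62. 77. 89.]
90 130 73 [616. 263.] [ 55. 155.] 16.2 z [ 93. 114. 128.]
130 200 153 [626. 226.] [74. 34.] 85.7 z [133. 167. 196.]
200 260 177 [624. 228.] [76. 30.] 85.5 z [203. 233. 244.]
top brk
20 60 91 [ 486. -231.] [66. 60.] 51.2 z [25. 36. 57.]
60 90 32 [ 501. -210.] [15. 67.] 76.3 z [62. 78. 89.]
90 130 63 [ 502. -214.] [18. 72.] 76.8 z [ 92. 102. 109.]
top cubby
5 20 119 [ 481. -342.] [237. 216.] 89.5 z [ 5.  6. 17.]
20 60 150 [ 455. -282.] [198.  84.] 33.9 z [22. 36. 57.]
60 90 1497 [ 473. -299.] [183. 121.] 77.6 z [68. 73. 78.]
90 130 67 [ 501. -215.] [15. 73.] 76.8 z [ 92. 103. 109.]
```

View pics/crop.png

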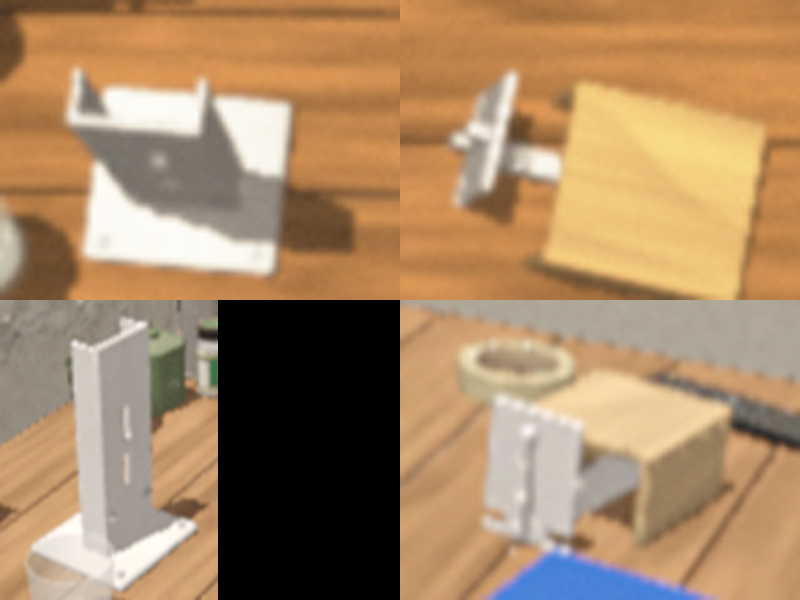

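The crop confirms it: the bracket's plate with claws sits in front of the wooden cubby. The stand's slotted face looks toward the robot (-x), with its flanges behind. Next are precise fits.

```bash
cat > m.py <<'E'
from h import *
def ln(q,rng):  # robust line fit of xy points
    q=q.astype(np.float32)
    for _ in range(3):
        vx,vy,x0,y0=cv2.fitLine(q[:,:2].copy(),cv2.DIST_HUBER,0,.01,.01).ravel()
        d=(q[:,0]-x0)*vy-(q[:,1]-y0)*vx; q=q[abs(d)<max(3,1.5*np.std(d))]
    return np.array([vx,vy]),q,np.array([x0,y0]),np.std(d)
def white(c):
    h=cv2.cvtColor(c["pixels"],cv2.COLOR_RGB2HSV);return (h[...,1]<60)&(h[...,2]>80)
def sel(P,lo,hi,m=None):
    k=np.all((P>lo)&(P<hi),-1)
    return k if m is None else k&m
E
python3 - <<'E'
from m import *
import pickle
a,b=pickle.load(open("c0.pkl","rb"));A,B=cloud(a),cloud(b)
# stand face
for n,P,z in(("scene",A,(60,225)),("top",B,(60,238))):
    q=P[sel(P,(575,170,z[0]),(625,290,z[1]))]
    d,i,p,s=ln(q,0);t=(i[:,:2]-p)@d
    print("stand",n,len(q),len(i),d,p,s,"x at y=225",p[0]+d[0]/d[1]*(225-p[1]),"y ext",np.percentile(i[:,1],[1,50,99]))
    for y0 in range(170,290,10):
        s=q[abs(q[:,1]-y0-5)<5];
        if len(s):print(y0+5,np.percentile(s[:,0],[5,25,50,75]).round(1),len(s),end=";")
    print()
# slots: dark/low or farther pixels in face in scene: list x beyond face
q=B[sel(B,(560,150,228),(680,300,260))];r=cv2.minAreaRect(q[:,:2].astype(np.float32));print("top rim",r,len(q),np.median(q[:,2]))
q=B[sel(B,(540,150,5),(720,350,15),white(b))];r=cv2.minAreaRect(q[:,:2].astype(np.float32));print("foot",r,len(q))
# plate
for n,P,z in(("scene",A,(30,100)),("top",B,(80,112))):
    q=P[sel(P,(445,-240,z[0]),(560,-185,z[1]),white(a if n=="scene" else b))]
    d,i,p,s=ln(q,0);t=(i[:,:2]-p)@d;lo,hi=np.percentile(t,[2,98])
    print("plate",n,len(q),len(i),d,p,s,p+d*lo,p+d*hi,hi-lo,np.percentile(i[:,2],[2,98]))
# roof
q=B[sel(B,(380,-400,68),(560,-215,80))&~white(b)];r=cv2.minAreaRect(q[:,:2].astype(np.float32));print("roof",r,cv2.boxPoints(r).tolist(),np.median(q[:,2]))
# bystanders
for nm,lo,hi in(("mug",(650,0,60),(830,130,110)),("jar",(640,-150,60),(800,-60,130)),("glass",(520,330,5),(680,460,110))):
    q=B[sel(B,lo,hi)]; 
    if len(q):print(nm,q.min(0),q.max(0),len(q))
E
```

```text
stand scene 1117 974 [0.07785083 0.996965  ] [611.5175  234.83546] 1.0692604 x at y=225 610.7495 y ext [195.3091951  236.69155884 271.65223969]
195 [607.2 608.2 608.6 609.3] 73;205 [607.5 608.4 609.3 609.9] 121;215 [608.1 609.2 609.8 610.2] 115;225 [608.9 610.1 610.9 612.3] 150;235 [610.2 610.9 611.7 612.4] 81;245 [610.8 611.5 612.1 612.8] 130;255 [611.2 612.4 613.  613.6] 140;265 [612.3 613.8 614.8 619.6] 229;275 [612.9 615.  617.4 620.6] 78;
stand top 338 288 [0.0773462 0.9970043] [610.552  228.8121] 0.6709393 x at y=225 610.2563 y ext [191.12513245 228.97735596 266.42421051]
185 [620.5 620.6 620.7 620.7] 2;195 [607.1 607.9 608.9 616. ] 78;205 [607.7 608.5 608.7 609.1] 37;215 [608.5 609.  609.2 609.7] 37;225 [609.6 610.  610.5 610.8] 37;235 [610.1 610.7 611.  611.5] 39;245 [611.  611.6 611.8 612.2] 39;255 [612.  612.2 612.6 613. ] 38;265 [612.3 612.7 613.4 613.7] 31;
top rim ((626.1096801757812, 227.9077606201172), (76.25550079345703, 33.110713958740234), 86.01116943359375) 115 239.21021698637378
foot ((630.0438842773438, 226.7994384765625), (128.7446746826172, 119.42411804199219),
[... 258 characters left out ...]
7 -217.7685 ] 1.5801771 [ 465.44684194 -208.70082477] [ 535.7814861  -226.71516564] 72.60495101928711 [ 83.46741791 110.24807251]
roof ((467.84210205078125, -325.4505310058594), (125.10903930664062, 120.594970703125), 77.30943298339844) [[395.2752990722656, -373.23040771484375], [512.9242553710938, -399.723388671875], [540.408935546875, -277.670654296875], [422.75994873046875, -251.17767333984375]] 73.45038384652207
mug [7.06722404e+02 1.06897675e-01 6.02713077e+01] [825.11947988  78.26196443 104.76676135] 283
jar [ 696.3313218  -149.87946761   60.87726115] [799.96413661 -61.06127648 129.66156888] 456
glass [521.17244016 330.0885439    5.00618046] [669.12802416 442.75252694  95.6337689 ] 569
```

```bash
python3 -m jog '[33,26,0,0,0,-0.04, 33,26,0,0,0,-0.04, 33,26,0,0,0,-0.04, 33,26,0,0,0,-0.04, 33,26,0,0,0,-0.04, 33,26,0,0,0,-0.04, 33,26,0,0,0,-0.04, 33,26,0,0,0,-0.04, 33,26,0,0,0,-0.04, 33,26,0,0,0,-0.04, 33,26,0,0,0,-0.04, 33,26,0,0,0,-0.04]' 146 40; python3 -m jog '[0,0,0,0,0,0,0,0,0,0,0,0]'; python3 -c "
from h import *
print(get_obs()['qpos'])"
```

```text
clock: 1.3
tool_pos: [522.2, -222.1, 204.9]
ee_rot: [-0.0, 0.992, -0.126, -0.0]
contact_force: [0.2, -0.3, 0.2]
width: 40.2
finger_force: 0.0
clock: 1.5
tool_pos: [521.3, -222.9, 204.6]
ee_rot: [-0.0, 0.992, -0.124, -0.001]
contact_force: [-0.5, -0.4, 0.2]
width: 40.4
finger_force: 0.0
[-5.03588397e-01  1.26742613e-01  1.32925930e+00 -7.67272750e-04
  1.68750600e+00  1.31509442e+00]
```

```bash
python3 -m jog '[0,0,-35,0,0,0, 0,0,-35,0,0,0, 0,0,-30,0,0,0, 0,0,-18,0,0,0, 0,0,-12,0,0,0, 0,0,0,0,0,0]'; python3 -m jog '[0,0,0,0,0,0,0,0,0,0,0,0,0,0,0,0,0,0,0,0,0,0,0,0,0,0,0,0,0,0,0,0,0,0,0,0]' 255 30;  python3 - <<'E'
from h import *
c=camera("scene");save(c,"s1.png",(300,120,460,240),5)
E
```

```text
clock: 2.1
tool_pos: [519.3, -223.9, 73.5]
ee_rot: [-0.001, 0.992, -0.126, -0.002]
contact_force: [-0.3, 0.3, 0.1]
width: 40.3
finger_force: 0.0
clock: 2.7
tool_pos: [521.6, -223.8, 76.2]
ee_rot: [0.0, 0.992, -0.125, 0.001]
contact_force: [0.5, -0.5, 1.5]
width: 5.8
finger_force: 30.0
```

View pics/s1.png

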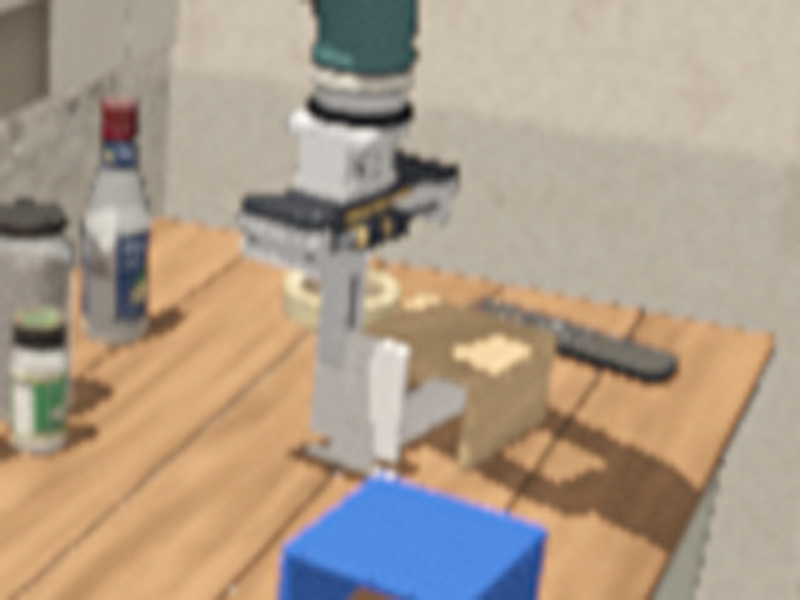

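The plate's far shoulder is pinched (width 5.8 mm), with the fingers at crop (345,390) and the bar still in the cubby. Now I'll drag it out.

```bash
python3 -m jog '[1.5,6,0.5,0,0,0, 3,12,0,0,0,0, 3,12,0,0,0,0, 3,12,0,0,0,0, 3,12,0,0,0,0, 3,12,0,0,0,0, 3,12,0,0,0,0, 3,12,0,0,0,0, 3,12,0,0,0,0, 3,12,0,0,0,0, 3,12,0,0,0,0, 1.5,6,-0.5,0,0,0]'; python3 -m jog '[0,0,0,0,0,0, 0,0,0,0,0,0]'; python3 - <<'E'
from h import *
c=camera("top");save(c,"t1.png",(340,170,470,260),6)
E
```

```text
clock: 3.95
tool_pos: [554.7, -91.0, 76.2]
ee_rot: [0.001, 0.992, -0.124, 0.0]
contact_force: [-2.0, -4.7, 5.8]
width: 5.2
finger_force: 30.0
clock: 4.15
tool_pos: [554.9, -90.6, 76.2]
ee_rot: [-0.0, 0.992, -0.124, 0.001]
contact_force: [-0.3, -2.0, 5.0]
width: 5.9
finger_force: 30.0
```

View pics/t1.png

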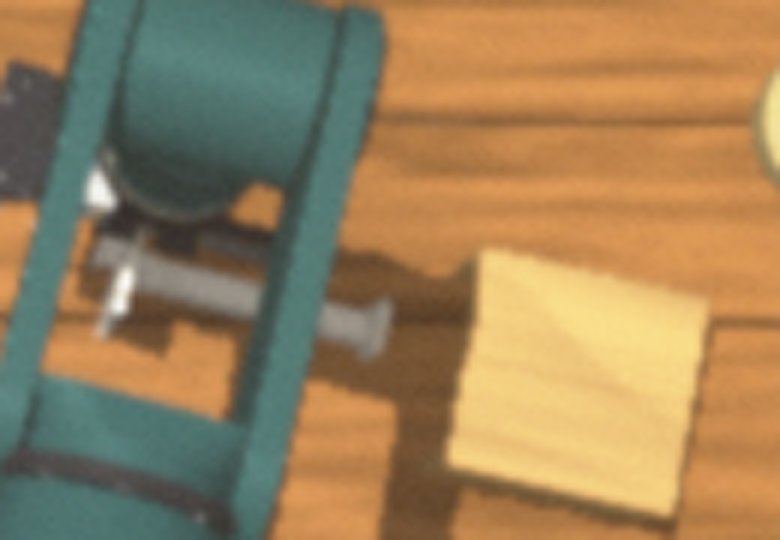

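The bracket's nose (crop 375,330) is well clear of the cubby's mouth (465,370). I'll release, rise and measure.

```bash
python3 -m jog '[0,0,0,0,0,0,0,0,0,0,0,0,0,0,0,0,0,0,0,0,0,0,0,0]' 160; python3 -m jog '[0,0,20,0,0,0, 0,0,35,0,0,0, 0,0,35,0,0,0, 0,0,35,0,0,0, -20,-40,0,0,0,0.12, -20,-40,0,0,0,0.14, -20,-40,0,0,0,0.14, -20,-40,0,0,0,0.14,-20,-40,0,0,0,0.14,0,-40,0,0,0,0.14,0,-40,0,0,0,0.14,0,-40,0,0,0,0.14]'; python3 -m jog '[0,0,0,0,0,0.14,0,0,0,0,0,0.14, 0,0,0,0,0,0.14,0,0,0,0,0,0.14,0,0,0,0,0,0]' 100 ; python3 - <<'E'
from m import *
import pickle
a=camera("scene");b=camera("top");pickle.dump((a,b),open("c1.pkl","wb"))
A,B=cloud(a),cloud(b)
for n,P,c,z in(("scene",A,a,(60,102)),("top",B,b,(85,112))):
    q=P[sel(P,(470,-150,z[0]),(600,-50,z[1]),white(c))]
    d,i,p,s=ln(q,0);t=(i[:,:2]-p)@d;lo,hi=np.percentile(t,[1,99])
    print("plate",n,len(q),len(i),d,p,s,p+d*lo,p+d*hi,hi-lo,np.percentile(q[:,2],[2,98]))
q=B[sel(B,(440,-240,22),(560,-105,50),white(b))];d,i,p,s=ln(q,0);t=(i[:,:2]-p)@d
print("bar top",len(q),len(i),d,p,s,np.percentile(i[:,2],[5,50,95]),p+d*np.percentile(t,1),p+d*np.percentile(t,99))
save(b,"t2.png",(340,170,470,260),6)
E
```

```text
clock: 4.6
tool_pos: [553.9, -91.0, 74.8]
ee_rot: [-0.0, 0.992, -0.125, -0.001]
contact_force: [-0.7, 0.2, -0.5]
width: 33.3
finger_force: 0.0
clock: 5.8
tool_pos: [455.0, -411.0, 200.3]
ee_rot: [-0.0, 0.911, 0.411, 0.0]
contact_force: [-0.1, 0.0, 0.6]
width: 35.2
finger_force: 0.0
clock: 6.3
tool_pos: [455.4, -409.4, 200.0]
ee_rot: [-0.0, 0.764, 0.645, 0.0]
contact_force: [1.1, 1.2, -0.3]
width: 56.9
finger_force: 0.0
plate scene 214 162 [ 0.9697591 -0.2440641] [533.5141 -80.592 ] 1.2569872 [497.97888757 -71.64867962] [569.24128841 -89.58364211] 73.48464206695556 [ 61.77009284 101.17341031]
plate top 65 50 [ 0.97094476 -0.23930372] [532.89813 -85.99519] 1.769658 [497.38519666 -77.2425043 ] [569.73884684 -95.07513344] 74.51881198883056 [ 88.6302714  109.35976673]
bar top 210 148 [0.21343593 0.9769571 ] [ 512.56976 -168.0712 ] 4.0586967 [24.84929895 29.47001743 44.89178352] [ 499.19962 -229.27014] [ 525.9028 -107.0423]
```

View pics/t2.png

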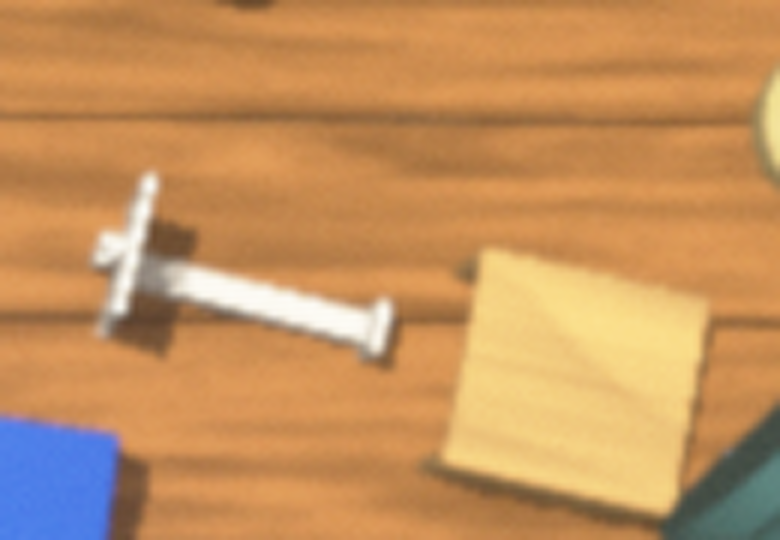

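```bash
python3 -m jog '[9,40,0,0,0,-0.02, 10,40,0,0,0,-0.02, 10,40,0,0,0,-0.02, 10,40,0,0,0,-0.02, 10,40,0,0,0,0, 9,42,0,0,0,0, 0,0,0,0,0,0, 0,0,0,0,0,0]'; python3 -m jog '[0,0,-30,0,0,0, 0,0,-40,0,0,0, 0,0,-40,0,0,0, 0,0,-40,0,0,0, 0,0,-25,0,0,0, 0,0,-14,0,0,0, 0,0,-7,0,0,0,0,0,0,0,0,0,0,0,0,0,0,0]'; python3 -m jog '[0,0,0,0,0,0,0,0,0,0,0,0,0,0,0,0,0,0,0,0,0,0,0,0,0,0,0,0,0,0,0,0,0,0,0,0]' 255 50; python3 -c "
from h import *
for i in range(3):print(get_obs()['tool_pos'],get_obs()['qpos'])"
```

```text
clock: 7.2
tool_pos: [513.6, -166.8, 200.7]
ee_rot: [0.0, 0.789, 0.614, -0.0]
contact_force: [0.8, -0.2, 0.0]
width: 56.8
finger_force: 0.0
clock: 8.1
tool_pos: [514.6, -168.4, 6.1]
ee_rot: [0.001, 0.789, 0.614, 0.001]
contact_force: [-0.3, 0.1, 1.3]
width: 57.2
finger_force: 0.0
clock: 8.7
tool_pos: [513.6, -167.6, 4.6]
ee_rot: [0.0, 0.789, 0.614, 0.0]
contact_force: [-0.0, 0.1, 0.6]
width: 15.1
finger_force: 50.0
[ 513.63687559 -167.56713703    4.6027663 ] [-4.20347520e-01  1.93136419e-01  1.66455232e+00  7.08815461e-05
  1.28319977e+00 -1.72064155e-01]
[ 513.63687559 -167.56713703    4.6027663 ] [-4.20347520e-01  1.93136419e-01  1.66455232e+00  7.08815461e-05
  1.28319977e+00 -1.72064155e-01]
[ 513.63687559 -167.56713703    4.6027663 ] [-4.20347520e-01  1.93136419e-01  1.66455232e+00  7.08815461e-05
  1.28319977e+00 -1.72064155e-01]
```

```bash
python3 -m jog '[0,0,10,0,0,0, 0,0,30,0,0,0, 0,0,40,0,0,0, 0,0,40,0,0,0,0,0,0,0,0,0]'; python3 -m jog '[-7,40,0,0,0,-0.14, -7,40,0,0,0,-0.14, -7,40,0,0,0,-0.14, -7,40,0,0,0,-0.14, -7,40,0,0,0,-0.14, -7,40,0,0,0,-0.14, -7,40,0,0,0,-0.14, -7,40,0,0,0,-0.14, -7,40,0,0,0,-0.14, -7,40,0,0,0,-0.14, 0,0,0,0,0,0,0,0,0,0,0,0]'; python3 - <<'E'
from m import *
import pickle
a=camera("scene");b=camera("top");pickle.dump((a,b),open("c2.pkl","wb"))
print(get_obs()['tool_pos'],get_obs()['qpos'])
save(a,"s3.png",(220,120,420,270),4)
E
```

```text
clock: 9.2
tool_pos: [517.1, -169.2, 131.9]
ee_rot: [0.006, 0.789, 0.614, 0.003]
contact_force: [0.2, -0.4, -1.9]
width: 15.3
finger_force: 50.0
clock: 10.4
tool_pos: [442.9, 228.6, 122.8]
ee_rot: [0.001, 1.0, -0.03, -0.002]
contact_force: [0.1, 0.2, -3.0]
width: 15.5
finger_force: 50.0
[443.71322195 227.4440806  123.35587473] [ 3.60339685e-01  5.96712622e-03  1.61897711e+00 -6.07774423e-04
  1.51917242e+00  1.99425111e+00]
```

View pics/s3.png

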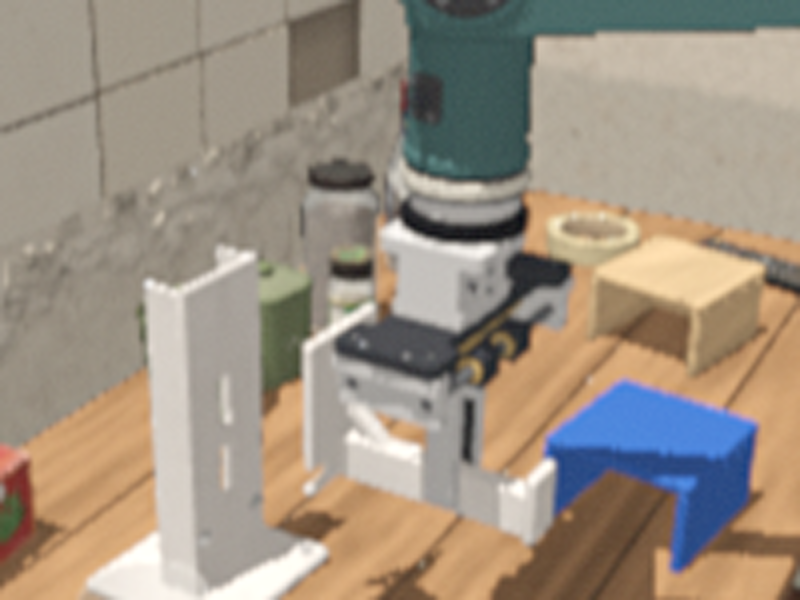

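The bracket hangs level with its plate (crop 335,390) facing the stand. Now I'll measure the plate relative to the stand.

```bash
python3 - <<'E'
from m import *
import pickle
a,b=pickle.load(open("c2.pkl","rb"));A,B=cloud(a),cloud(b)
for n,P,c in(("scene",A,a),("top",B,b)):
    m=sel(P,(515,150,115),(550,300,235),white(c))
    q=P[m];print(n,len(q),q.min(0),q.max(0))
    d,i,p,s=ln(q,0);t=(i[:,:2]-p)@d;lo,hi=np.percentile(t,[1,99])
    print(len(i),d,p,s,p+d*lo,p+d*hi,hi-lo)
    for z0 in range(120,235,15):
        s=q[abs(q[:,2]-z0-7)<7.5]
        if len(s)>3:print(z0,len(s),np.percentile(s[:,0],[5,50,95]).round(1),np.percentile(s[:,1],[1,50,99]).round(1))
# bar/nose top surfaces in top view; edges of plate by scene: bottom corners
q=B[sel(B,(360,190,125),(515,280,180),white(b))];print(len(q),q.min(0),q.max(0))
E
```

```text
scene 391 [515.14339977 189.15799393 116.37751263] [531.31717529 265.30387653 222.23244763]
320 [0.07302675 0.99733   ] [525.1597  244.13878] 1.0616173 [521.21397379 190.25140349] [526.66130656 264.64589805] 74.59365888595582
120 39 [517.6 524.7 530.7] [232.1 238.6 263.4]
135 72 [515.3 524.5 528.8] [189.7 236.6 263.7]
150 59 [523.2 525.  529.9] [220.1 247.4 263.6]
165 53 [519.9 525.2 529.9] [229.3 249.2 264. ]
180 44 [523.6 525.5 529.5] [232.1 249.8 264.6]
195 42 [524.4 525.9 530.3] [239.3 255.1 264.4]
210 71 [521.6 525.6 529.1] [189.6 238.8 264.6]
top 80 [519.23072253 183.38495957 137.31649726] [542.55793914 223.73041057 228.0140432 ]
57 [0.03841404 0.9992619 ] [522.2811  197.64455] 1.1098288 [521.74391293 183.67000878] [522.96256766 215.3707926 ] 31.724198951721185
135 8 [520.2 522.4 523.2] [198.2 209.6 216.8]
150 11 [520.8 522.7 542.2] [185.1 208.5 221.4]
165 8 [521.3 522.  523.1] [184.  195.6 211.8]
180 9 [521.5 522.  522.8] [184.5 196.3 208.6]
195 15 [522.1 522.9 542.4] [188.6 209.7 223.4]
210 25 [522.3 525.3 537.3] [183.7 203.5 219.3]
225 4 [522.  524.8 524.9] [189.  192.9 211.4]
80 [379.14948697 215.21234127 127.41216238] [412.95223196 242.48037474 168.63980964]
```

```bash
python3 -m jog '[0,6,-20,0,0,-0.006, 0,7,-20,0,0,0, 0,0,-11,0,0,0, 10,-0.8,0,0,0,0, 15,-1.2,0,0,0,0, 15,-1.1,0,0,0,0, 12,-1,0,0,0,0, 6,-0.4,0,0,0,0, 0,0,0,0,0,0, 0,0,0,0,0,0]'; python3 - <<'E'
from m import *
import pickle
a=camera("scene");b=camera("top");pickle.dump((a,b),open("c3.pkl","wb"))
A,B=cloud(a),cloud(b)
for n,P,c in(("scene",A,a),("top",B,b)):
  for nm,lo,hi in(("plate",(565,150,75),(596,300,185)),("stand",(600,150,80),(620,300,235))):
    q=P[sel(P,lo,hi)]
    if len(q)<10: print(n,nm,len(q));continue
    d,i,p,s=ln(q,0);print(n,nm,len(i),d,p.round(1),np.percentile(i[:,1],[1,99]).round(1),np.percentile(i[:,2],[1,99]).round(1))
save(a,"s4.png",(230,160,330,270),5)
E
```

```text
clock: 11.5
tool_pos: [502.1, 236.8, 73.5]
ee_rot: [0.0, 0.999, -0.035, -0.0]
contact_force: [0.1, 0.2, -3.2]
width: 15.1
finger_force: 50.0
scene plate 252 [0.07421395 0.99724233] [584.4 250.5] [197.3 271.5] [ 77.7 172.6]
scene stand 731 [0.07883485 0.9968877 ] [612.  240.4] [195.2 271.3] [ 83.9 233.2]
top plate 60 [0.0718045 0.9974187] [580.5 206.8] [191.3 219.8] [ 76.8 174.9]
top stand 181 [0.08076631 0.99673307] [610.  222.1] [191.3 265.9] [ 85.5 234.2]
```

View pics/s4.png

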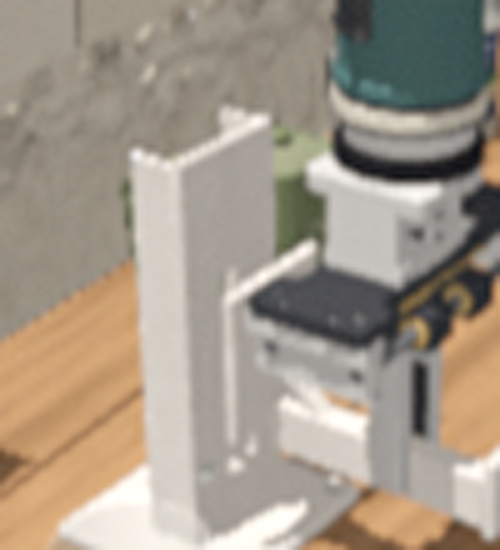

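The plate stands parallel in front of the slots with a 22 mm gap and about 1.5 mm to the right. I'll correct that and advance.

```bash
python3 -m jog '[2,1.4,0,0,0,-0.006, 5,-0.4,0,0,0,0, 4,-0.3,0,0,0,0, 0,0,0,0,0,0]';python3 -m jog '[3,-0.2,0,0,0,0, 3,-0.2,0,0,0,0,0,0,0,0,0,0]';python3 -m jog '[2,-0.2,0,0,0,0, 2,-0.2,0,0,0,0,0,0,0,0,0,0]'
```

```text
clock: 12.0
tool_pos: [513.9, 237.6, 73.6]
ee_rot: [0.0, 0.999, -0.038, 0.0]
contact_force: [0.1, -0.0, -3.0]
width: 15.6
finger_force: 50.0
clock: 12.3
tool_pos: [519.7, 237.1, 73.5]
ee_rot: [0.0, 0.999, -0.038, 0.0]
contact_force: [0.1, 0.1, -2.6]
width: 15.6
finger_force: 50.0
clock: 12.6
tool_pos: [523.5, 236.8, 73.5]
ee_rot: [0.0, 0.999, -0.038, 0.0]
contact_force: [-0.5, -0.7, -4.4]
width: 15.5
finger_force: 50.0
```

```bash
python3 -m jog '[1,-0.1,0,0,0,0,0,0,0,0,0,0]';python3 -m jog '[1,-0.1,0,0,0,0,0,0,0,0,0,0]'
```

```text
clock: 12.8
tool_pos: [524.3, 236.7, 73.5]
ee_rot: [0.0, 0.999, -0.038, -0.0]
contact_force: [0.2, 0.5, -3.1]
width: 15.7
finger_force: 50.0
clock: 13.0
tool_pos: [524.5, 236.7, 73.3]
ee_rot: [0.0, 0.999, -0.038, -0.001]
contact_force: [-2.5, 0.6, -2.3]
width: 15.6
finger_force: 50.0
```

The plate touches the face with the claws inside the slots. Now down.

```bash
python3 -m jog '[-0.5,0,-2,0,0,0, 0,0,-2,0,0,0, 0,0,-2,0,0,0, 0,0,-2,0,0,0,0,0,0,0,0,0]';python3 -m jog '[0,0,-1.5,0,0,0, 0,0,-1.5,0,0,0,0,0,0,0,0,0]';python3 -m jog '[0,0,-1.5,0,0,0, 0,0,-1.5,0,0,0,0,0,0,0,0,0]'
```

```text
clock: 13.5
tool_pos: [524.4, 236.5, 64.9]
ee_rot: [0.0, 0.999, -0.038, -0.0]
contact_force: [-2.2, -0.1, -2.7]
width: 15.4
finger_force: 50.0
clock: 13.8
tool_pos: [524.6, 236.7, 63.1]
ee_rot: [0.0, 0.999, -0.038, -0.0]
contact_force: [-4.1, -0.5, 1.5]
width: 15.8
finger_force: 50.0
clock: 14.1
tool_pos: [524.6, 237.0, 60.8]
ee_rot: [-0.0, 0.999, -0.037, 0.0]
contact_force: [-6.3, 0.2, 3.0]
width: 15.4
finger_force: 50.0
```

```bash
python3 -m jog '[0,0,-1.5,0,0,0, 0,0,-1.5,0,0,0,0,0,0,0,0,0]';python3 -m jog '[0,0,-1.5,0,0,0, 0,0,-1.5,0,0,0,0,0,0,0,0,0]'
```

```text
clock: 14.4
tool_pos: [524.1, 237.0, 57.1]
ee_rot: [-0.0, 0.999, -0.037, -0.001]
contact_force: [-5.2, 0.3, -1.2]
width: 15.8
finger_force: 50.0
clock: 14.7
tool_pos: [524.1, 236.5, 52.2]
ee_rot: [0.0, 0.999, -0.038, -0.001]
contact_force: [-1.7, 1.5, -6.2]
width: 15.8
finger_force: 50.0
```

```bash
python3 -m jog '[0,0,-1.5,0,0,0, 0,0,-1.5,0,0,0,0,0,0,0,0,0]';python3 -m jog '[0,0,-1,0,0,0,0,0,0,0,0,0]';python3 -m jog '[0,0,-1.5,0,0,0,0,0,0,0,0,0]'
```

```text
clock: 15.0
tool_pos: [524.6, 236.6, 50.3]
ee_rot: [0.0, 0.999, -0.038, -0.0]
contact_force: [-4.9, 0.3, -4.5]
width: 15.6
finger_force: 50.0
clock: 15.2
tool_pos: [524.6, 236.7, 49.7]
ee_rot: [0.0, 0.999, -0.038, -0.0]
contact_force: [-6.0, 0.1, -2.4]
width: 15.5
finger_force: 50.0
clock: 15.4
tool_pos: [524.6, 236.7, 49.4]
ee_rot: [-0.0, 0.999, -0.038, -0.0]
contact_force: [-7.5, -1.2, 1.6]
width: 15.5
finger_force: 50.0
```

```bash
python3 -m jog '[0,0,-1.5,0,0,0,0,0,0,0,0,0]';python3 -m jog '[0,0,-1.5,0,0,0,0,0,-1,0,0,0,0,0,0,0,0,0]'; python3 -m jog '[-0.5,0,-1.5,0,0,0,0,0,-1,0,0,0,0,0,0,0,0,0]'
```

```text
clock: 15.6
tool_pos: [524.6, 236.8, 48.9]
ee_rot: [-0.0, 0.999, -0.037, 0.0]
contact_force: [-10.5, 0.5, 5.7]
width: 15.7
finger_force: 50.0
clock: 15.9
tool_pos: [524.6, 236.9, 47.2]
ee_rot: [-0.0, 0.999, -0.037, 0.0]
contact_force: [-11.4, -1.2, 9.3]
width: 15.9
finger_force: 50.0
clock: 16.2
tool_pos: [524.7, 236.9, 46.9]
ee_rot: [-0.0, 0.999, -0.038, 0.001]
contact_force: [-14.7, -2.6, 16.4]
width: 16.3
finger_force: 50.0
```

```bash
python3 -m jog '[0,0,3,0,0,0, -0.5,0,3,0,0,0,0,0,0,0,0,0]';python3 -m jog '[0,0,0,0,0,0,0,0,0,0,0,0,0,0,0,0,0,0,0,0,0,0,0,0]' 170; python3 - <<'E'
from m import *
import pickle
a=camera("scene");b=camera("top")
A,B=cloud(a),cloud(b)
for n,P,c in(("scene",A,a),("top",B,b)):
  for nm,lo,hi in(("plate",(590,150,60),(608,300,160)),("stand",(600,150,165),(620,300,235))):
    q=P[sel(P,lo,hi)]
    if len(q)<10: print(n,nm,len(q));continue
    d,i,p,s=ln(q,0);print(n,nm,len(i),d,p.round(1),np.percentile(i[:,1],[1,99]).round(1),np.percentile(i[:,2],[1,99]).round(1))
save(a,"s5.png",(230,160,330,270),5)
E
```

```text
clock: 16.5
tool_pos: [524.7, 236.8, 48.5]
ee_rot: [-0.0, 0.999, -0.038, 0.001]
contact_force: [-3.4, 0.8, -2.1]
width: 15.7
finger_force: 50.0
clock: 16.9
tool_pos: [524.7, 236.7, 48.0]
ee_rot: [-0.0, 0.999, -0.038, 0.001]
contact_force: [-1.0, -0.4, 0.2]
width: 31.3
finger_force: 0.0
scene plate 194 [0.08448599 0.9964247 ] [605.2 249.1] [200.9 271.9] [ 61.  148.6]
scene stand 466 [0.07517019 0.99717075] [611.5 234.8] [193.8 270.7] [165.6 234.2]
top plate 46 [ 0.00459033 -0.99998945] [601.1 201.5] [190.8 215. ] [ 68.6 154.8]
top stand 56 [0.07980014 0.9968109 ] [609.6 215.2] [191.2 265.5] [167.1 234.3]
```

View pics/s5.png

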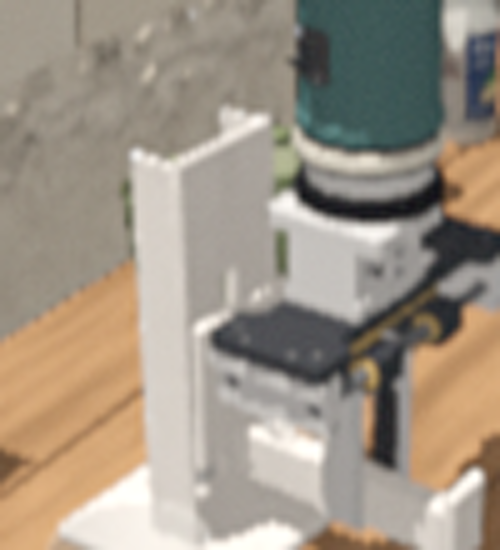

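The fingers are open, and the plate is flush with its top about 148 mm up, against 150 expected. I'll withdraw and check.

```bash
python3 -m jog '[0,0,10,0,0,0, 0,0,30,0,0,0, 0,0,40,0,0,0, 0,0,40,0,0,0, -20,0,40,0,0,0, -40,-20,20,0,0,0, -40,-40,0,0,0,0, -40,-40,0,0,0,0, -20,-40,0,0,0,0,0,0,0,0,0,0]'; python3 - <<'E'
from m import *
a=camera("scene");b=camera("top")
A,B=cloud(a),cloud(b)
for n,P,c in(("scene",A,a),("top",B,b)):
  for nm,lo,hi in(("plate",(597,150,85),(608,300,165)),("stand",(600,150,165),(620,300,235))):
    q=P[sel(P,lo,hi,white(c))]
    if len(q)<10: print(n,nm,len(q));continue
    d,i,p,s=ln(q,0);print(n,nm,len(i),d,p.round(1),np.percentile(i[:,1],[1,99]).round(1),np.percentile(i[:,2],[1,99]).round(1))
    k=np.c_[i[:,1],i[:,2],np.ones(len(i))];print("  tilt dx/dz",np.linalg.lstsq(k,i[:,0],rcond=None)[0][:2].round(3))
q=B[sel(B,(480,215,40),(560,260,110),white(b))]
d,i,p,s=ln(q,0);k=np.c_[i[:,0],np.ones(len(i))];print("bar",len(i),d,p,"z at 485, 555, dz/dx",np.median(i[i[:,0]<500,2]),np.median(i[i[:,0]>540,2]),np.linalg.lstsq(k,i[:,2],rcond=None)[0])
save(a,"s6.png",(225,165,345,285),5)
E
```

```text
clock: 18.0
tool_pos: [371.4, 103.0, 229.1]
ee_rot: [0.001, 0.999, -0.04, 0.002]
contact_force: [-0.3, 0.1, 0.4]
width: 31.5
finger_force: 0.0
scene plate 355 [0.07910818 0.99686605] [603.7 235.5] [196.  271.3] [ 85.8 148.7]
  tilt dx/dz [ 0.075 -0.011]
scene stand 477 [0.08103067 0.9967116 ] [611.6 234.8] [195.3 271. ] [165.4 234.5]
  tilt dx/dz [0.081 0.001]
top plate 114 [0.07483235 0.99719614] [602.7 227.2] [191.1 264.7] [ 85.9 152.3]
  tilt dx/dz [0.076 0.004]
top stand 127 [0.07912637 0.9968646 ] [610.4 227.3] [191.3 262.2] [165.6 234.5]
  tilt dx/dz [0.077 0.001]
bar 98 [ 0.99349916 -0.11383941] [520.0797  233.03508] z at 485, 555, dz/dx 71.46467 71.00132 [-4.06705424e-03  7.33279036e+01]
```

View pics/s6.png

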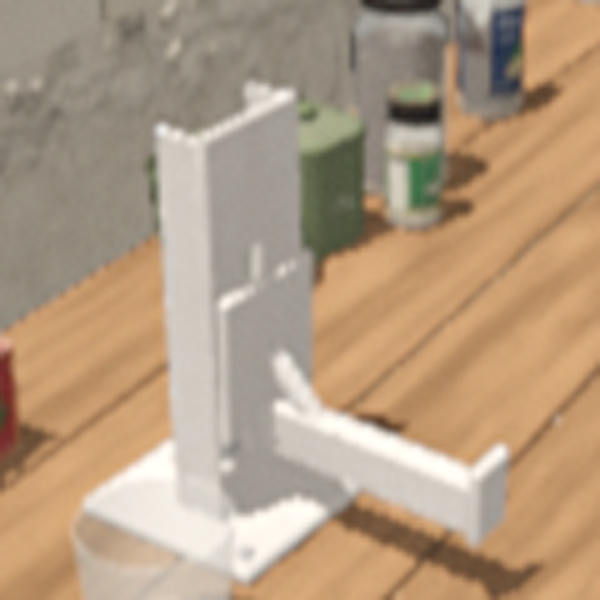

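The bracket hangs level at home height (top edge about 149–152 mm, bar level). Its plate sits parallel 1.8 mm off the face, within the hook's play and the 5 mm limit. The mug, glass and jar were not touched, so I'm handing in.

```bash
python3 -c "
from workcell import sign_off
print(sign_off())"
```

```text
the job is handed in; nothing more can be done
None
```

The bracket is out of the cubby, hooked into both slots of the stand, pressed down to home height and let go, and the job is handed in at about 18 s. I did not read the catch directly; the final pictures show the bar level and the plate about 2 mm off the face, and the hand-in gave no verdict.

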